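Click a pump module onto its bench dock and keep it pressed home

TASK

Pull the black dust cap off the connector in the middle of the empty clip-on dock and leave it in the steel parts dish. Then set the pump module that stands on the grey foot plate squarely on that dock and press it straight down past the click of the two snap arms until it is fully home, and finish there: still hold the pump and keep pressing it firmly down on the dock (I will lock the dock while you press), do not let go. Leave the multimeter, screwdriver and blue sensor clip where they lie.

Things in the scene. Friction and masses are not known exactly. Their poses are not given: they have to be found in the camera images.
- clip_dock: Empty clip-on dock: white plate 136 (x) x 108 (y) x 14 mm, screwed to the bench. Origin: centre of its underside, z up. White guides locate the foot with 1.5 mm play: an end wall at each x end and two posts on each y side, 20 mm above the plate, with flared lips that catch it up to 5 mm off centre. A black connector 26 x 18 mm stands 14 mm up from the middle, under the dust cap at first.
- dock_seat (a point): Middle of the dock's seat (the plate's top face), 14 mm above the bench; axes as the dock's. The foot's underside rests here, centred, when the pump is home.
- snap_right (a joint): Grey snap arm in the middle of the dock's -y side (snap_left: +y side), 40 mm wide, top 50 mm above the bench; its ramped hook reaches in to 28.5 mm from the middle, 7.5 mm over the seat. Angle in rad: 0 at rest, grows outwards, about 0.2 as the foot's flange passes the hook.
- snap_left (a joint): Arm at the dock's +y side, as snap_right. The foot starts to push the arms about 20 mm above the seat; force rises to some 12 to 22 N in all (weight included) at 6 mm, eases to about half while the flange rubs past the hooks, and falls to nothing with the click about 2 mm above the seat, where the arms spring back to 0; then it goes freely to the seat.
- dust_cap: Black dust cap on the dock's connector, 34 x 26 x 38 mm, 30 g. Origin: centre of its underside, which rests on the seat; x, y as the dock's at the start. Skirt 18 mm high; above it an upright pull tab 10 mm thick (x), 22 mm long (y), 20 mm high: grip it across x from above (the arms are in the way across y). Spring balls hold it; a straight pull up of 6 to 20 N frees it; clear after 15 mm.
- cap_tab (a point): Middle of the cap's pull tab, 28 mm above the cap's underside, 10 mm below its top.
- parts_dish: Round steel parts dish with a few screws in it, 98 mm across the rim, 18 mm high, 120 g, loose on the bench. Origin: centre of its underside. Its flat inner floor is 3 mm up and about 64 mm across.
- pump_foot: White pump module fixed on a grey foot plate: one loose piece, 143 mm high, 0.4 to 0.6 kg. Origin: centre of the foot's underside; x along its length, y across, z up. Foot 98 mm long, 18 mm high, 54 mm wide; its lowest 6 mm is a flange 64 mm wide that the hooks catch; a window 42 x 32 mm passes over the connector. It fits either way round, x along the dock's x. Other pumps have no such foot.
- pump_grip (a point): Middle of the pump's body, 100 mm above the foot's underside, where its flat sides are 54 mm apart (y = +-27 mm): grip here across y, from above. The body is 102 mm long in x.
- meter: Orange and dark multimeter, 145 x 72 x 41 mm, lying at the front right; to be left alone. Origin: centre of its underside.
- driver: Blue screwdriver, 190 mm long, lying at the front; to be left alone. Origin: centre of its underside.
- clip: Blue and grey finger sensor clip, 55 x 22 x 23 mm, lying at the front; to be left alone. Origin: centre of its underside.

How it is judged:
By the outcome, as a careful person would: the job done as asked, in the order asked, and still so for the second after the job is handed in, while the arm keeps its last pose, push and grip.
It also fails if it takes over 72 s, if anything falls off the work surface, if the arm or the gripper's body presses on something with over 40 N, if the wrist force passes 120 N, or if a joint passes its speed limit or range.

ROBOT

A 7-joint arm with a two-finger parallel gripper is mounted at the origin on a cart in front of the work surface, level with it; the furniture and walls round the work are solid. World frame = base frame: x ahead of the robot, y to its left, z up, the work surface at z = 0. Lengths are in mm, angles in rad, forces in N, time in s.
With the tool pointing down it reaches from about 400 to 850 mm from the base axis. Payload 4.4 kg.
Tool frame: the origin (TCP) lies midway between the tips of the shut fingers; the grasp point (between the pads) lies 19 mm behind it (manip.grip_depth is the distance from the TCP to the grasp point, in mm); z points along the fingers, y is the line along which they close (so a half turn about z gives the same grasp; the last joint's range is limited). The gripper opens to 94 mm and grips with 3 to 60 N. Pads are 16 mm wide; open, the fingers measure 119 mm over their backs; the gripper's body (75 mm by 177 mm) begins 78 mm behind the grasp point.
Start: joints at [1.071, 0.628, 0.038, 1.517, -0.027, 0.996, -0.02], TCP at [273.238, -589.796, 205.478] pointing down, gripper open.
Joint ranges: [-3.06, 3.06], [-0.37, 2.12], [-1.25, 1.32], [0.18, 2.47], [-1.1, 4.24], [0.23, 1.98], [-2.94, 2.94]. Speed limits (rad/s): [2.57, 2.57, 3.14, 3.14, 3.14, 3.14, 3.14].

INTERFACE

Orientations are given as a unit quaternion [w, x, y, z].
In Python, from workcell import manip gives the robot as it stands.
- The arm moves only by the shell command python3 steer.py 'ROWS' [FORCE]. ROWS is a JSON list of rows, 1 to 8 of them, each written [[dx, dy, dz], [rx, ry, rz], opening]: dx, dy, dz in mm, then a rotation vector rx, ry, rz in rad, then the opening from 0.0 (shut) to 1.0 (fully open); each row is the pose to reach, as a shift and turn from the pose commanded when the command began, along the tool's axes at that moment; what a row does not reach only later rows make up. A row lasts 1/12 s, in which the tool goes at most 41.7 mm and 0.125 rad, less where a joint would pass 70% of its speed; a pose out of reach is approached as far as the arm can. The fingers move at their own pace and stop on an object; FORCE is the grip in N (left out, the last holds). Time passes only in rows, so rows that do not move let the fingers close. It prints the time, the measured TCP pose, the force, the opening and the grip force at its end. Input that does not fit is refused with a message, and nothing moves.
- manip.read_state(): the state, without advancing time (a new reading comes with each control period).
- manip.get_image(name): name is "scene" or "top" or "wrist"; returns a dict with "frame" (400x640x3 uint8, blue, green, red), "vertical_fov" (degrees; the focal length in pixels is half the picture's height over the tangent of half this angle, whatever the lens; pixels are square), "cx", "cy" (the principal point, pixels), "T" (4x4, takes a point from camera to world coordinates). Camera axes: x right, y down, z forward; pixel columns grow to the right and rows downward; lengths in mm; the calibration is good to about 2 mm. A picture is of the moment at which its call begins. There is no depth.
- manip.close_job(): hands the job in; it is judged then, once.
The state is a dict: "clock": time; "qpos": joint angles; "qvel": joint speeds; "joint_efforts": joint torques, N m; "tool_pos": TCP position; "ee_rot": TCP orientation; "force": force on the tool from outside, world axes, zero at the start; "moment": the same for the moment, N m; "grip_width": opening from 0.0 (shut) to 1.0 (fully open); "gripper_force": force on a finger pad.
Only numpy, scipy, OpenCV 4.12 (cv2) and the standard library are available. Lean on these libraries where they do the work, as an engineer would, in place of code of your own. Each camera call takes 0.05 s, during which the arm holds its last target. There are 200 camera calls.

## Working session

There is one attempt and no reset: what is moved stays moved. The work goes in short steps, Python scripts to look and compute and a shell command to move; the robot and the scene stay as the last step left them, time stands still between calls to the robot, and variables do not carry over. Pictures are saved under pics/ and viewed, at most 10 in all, crops included, and the job is handed in when it is done.

```bash
ls; mkdir -p pics
cat > h.py <<'E'
import numpy as np,cv2
from workcell import manip
def cam(n):
    d=manip.get_image(n); f=200/np.tan(np.radians(d["vertical_fov"])/2)
    return d["frame"],f,d["cx"],d["cy"],np.array(d["T"])
def ray(c,u,v):
    _,f,cx,cy,T=c; r=T[:3,:3]@np.array([(u-cx)/f,(v-cy)/f,1]); return T[:3,3],r
def onz(c,u,v,z):
    o,r=ray(c,u,v); return o+r*(z-o[2])/r[2]
def proj(c,p):
    _,f,cx,cy,T=c; q=T[:3,:3].T@(np.array(p)-T[:3,3]); return cx+f*q[0]/q[2],cy+f*q[1]/q[2]
E
python3 - <<'E'
from h import *
for n in("scene","top"):
    c=cam(n); cv2.imwrite(f"pics/{n}0.png",c[0]); print(n,c[1:4],c[4].round(3).tolist())
s=manip.read_state();print(s)
E
```

```text
pics
steer.py
workcell.py
scene (np.float64(410.45559224052175), 316.8243072643712, 206.04493486708685) [[0.957, 0.249, -0.149, 609.007], [0.29, -0.835, 0.468, -663.32], [-0.008, -0.491, -0.871, 861.118], [0.0, 0.0, 0.0, 1.0]]
top (np.float64(388.8778609907929), 318.5742665082149, 209.38068319135274) [[0.012, -0.996, 0.091, 384.928], [-1.0, -0.01, 0.026, -258.381], [-0.025, -0.092, -0.995, 936.392], [0.0, 0.0, 0.0, 1.0]]
{'clock': 0.1, 'qpos': array([ 1.07119322,  0.62923354,  0.0384379 ,  1.51822491, -0.02698679,
        0.99630023, -0.02000093]), 'qvel': array([ 0.00155503, -0.00171581,  0.00136357, -0.00306195,  0.00057394,
       -0.00124975,  0.00043452]), 'joint_efforts': array([ 2.73550417e-03, -5.50782895e+01,  1.14761900e+00, -1.87113905e+01,
       -5.21022489e-02,  1.92736887e-02,  6.32925298e-05]), 'tool_pos': array([ 272.99705151, -589.25624003,  204.6727566 ]), 'ee_rot': array([-8.02454764e-04,  9.76567230e-01,  2.15210981e-01, -1.87858608e-04]), 'force': array([ 0.09807347, -0.07587721,  0.87607689]), 'moment': array([ 0.03052264, -0.04244998,  0.04705168]), 'gripper_force': 0.0, 'grip_width': 0.9987251244904941}
```

View pics/top0.png

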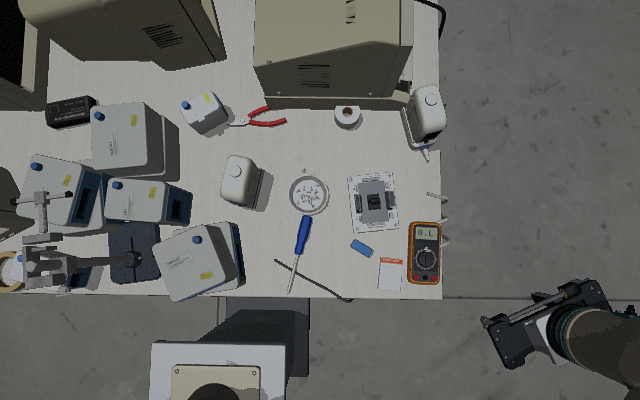

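View pics/scene0.png

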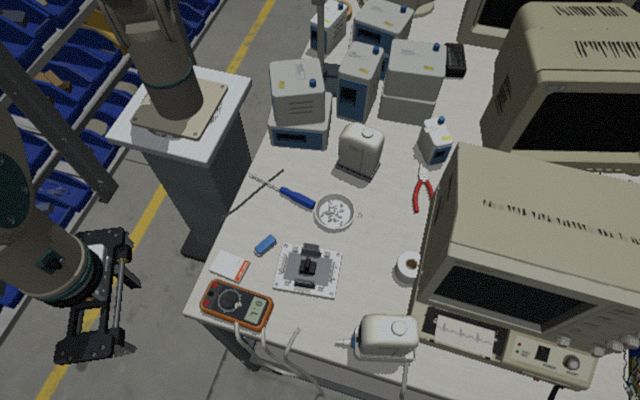

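The top view shows the dock at about (373,203), the dish at (309,194), the footed pump at (242,182) and the meter at (424,253). The scene view shows the dock at (308,270), the dish at (334,212) and the pump at (360,150) on a dark foot. Next I'll zoom in.

Run:
```python
from h import *
t=cv2.imread("pics/top0.png");s=cv2.imread("pics/scene0.png")
def z(i,u,v,w=80,h=60): return cv2.resize(i[v:v+h,u:u+w],(400,300),interpolation=cv2.INTER_CUBIC)
cv2.imwrite("pics/zoom.png",np.vstack([np.hstack([z(t,334,170),z(t,205,150)]),np.hstack([z(s,268,238),z(s,320,120)])]))
```

```text
(no output)
```

View pics/zoom.png

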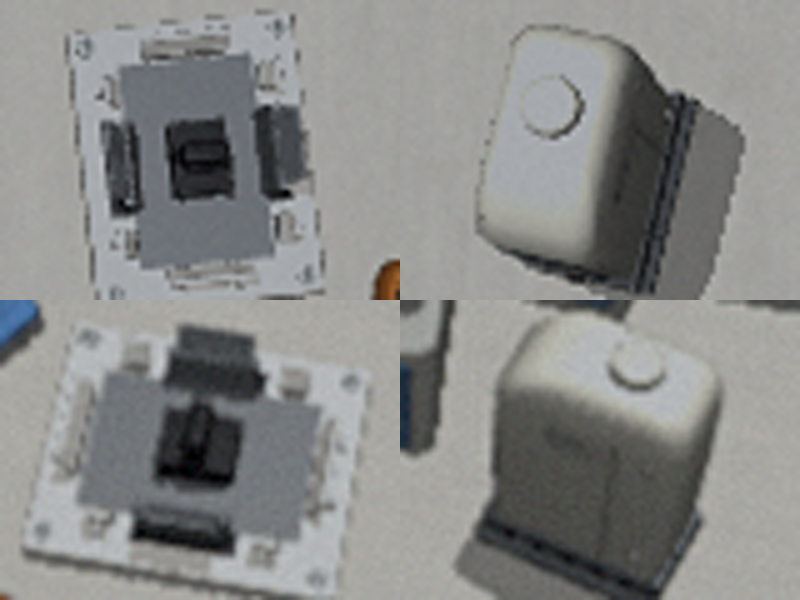

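Run:
```python
from h import *
c=cam("top"); z=lambda u,v:(334+u/5-.4,170+v/5-.4)
P=np.array([onz(c,*z(*q),14)[:2] for q in[(119,68),(248,55),(274,258),(141,268)]])
print("grey",P.round(1).tolist(),P.mean(0),[np.linalg.norm(P[i]-P[i-1]).round(1) for i in range(4)])
e=(P[0]-P[3])+(P[1]-P[2]);print("yaw x",np.arctan2(e[1],e[0]))
Q=np.array([onz(c,*z(*q),14)[:2] for q in[(68,32),(292,12),(325,292),(97,305)]]);print("plate",Q.round(1).tolist(),Q.mean(0))
print("tab",onz(c,*z(205,150),38))
z2=lambda u,v:(205+(u-400)/5-.4,150+v/5-.4)
print("foot edge R",onz(c,*z2(692,98),18),onz(c,*z2(650,292),18), "knob",onz(c,*z2(553,105),143))
# scene
s=cam("scene"); w=lambda u,v:(268+u/5-.4,238+(v-300)/5-.4); w2=lambda u,v:(320+(u-400)/5-.4,120+(v-300)/5-.4)
S=np.array([onz(s,*w(*q),14)[:2] for q in[(105,372),(320,403),(297,538),(78,503)]])
print("scene grey",S.round(1).tolist(),S.mean(0))
print("scene foot",[onz(s,*w2(*q),18).round(1)[:2].tolist() for q in[(487,515),(657,592),(702,517)]],"knob",onz(s,*w2(637,360),143))
print("scene tab",onz(s,*w(198,425),38))
# dish: bright ring
h=cv2.cvtColor(c[0],cv2.COLOR_BGR2GRAY)[165:222,280:338]
print("dish approx",onz(c,309,194.5,18))
```

```text
grey [[533.3, -326.1], [540.1, -387.6], [443.0, -399.6], [437.6, -336.8]] [ 488.49901313 -362.52525113] [np.float64(96.2), np.float64(61.8), np.float64(97.7), np.float64(63.0)]
yaw x 0.11716225225801236
plate [[550.5, -301.7], [561.0, -408.6], [427.2, -423.5], [419.9, -316.1]] [ 489.66139156 -362.46427192]
tab [ 491.32930276 -364.25167259   38.        ]
foot edge R [564.76516271 -99.29795176  18.        ] [470.88939629 -81.58422365  18.        ] knob [536.91187193 -62.97487823 143.        ]
scene grey [[438.3, -339.2], [534.1, -326.0], [541.6, -388.2], [446.7, -400.3]] [ 490.17311984 -363.42542926]
scene foot [[477.4, -76.8], [569.5, -97.5], [580.8, -47.4]] knob [538.62672663 -63.28325208 143.        ]
scene tab [ 489.06555318 -360.14586797   38.        ]
dish approx [ 504.47469217 -210.87138773   18.        ]
```

```bash
cat >> h.py <<'E'
from scipy.spatial.transform import Rotation as R
def go(x,y,z,yaw):
    s=manip.read_state(); q=s["ee_rot"]; Rc=R.from_quat(q,scalar_first=True)
    Rt=R.from_euler("z",yaw)*R.from_euler("x",np.pi)
    d=Rc.inv().apply(np.array([x,y,z])-s["tool_pos"]); r=(Rc.inv()*Rt).as_rotvec()
    print("at",s["tool_pos"].round(1),"yaw",R.as_euler(Rc*R.from_euler("x",np.pi),"zyx").round(3),"F",s["force"].round(1),"t",round(s["clock"],2),"grip",round(s["grip_width"],3),s["gripper_force"])
    print("delta",d.round(1),r.round(3))
E
python3 -c "
from h import *
go(489.5,-363,220,1.688)"
```

```text
at [ 273.1 -589.4  204.9] yaw [0.434 0.    0.001] F [ 0.6 -0.1  0. ] t 0.2 grip 1.002 0.0
delta [ 291.5 -114.5  -14.9] [-1.000e-03 -1.000e-03 -1.254e+00]
```

```bash
python3 steer.py '[[[20, -8, -2], [0, 0, -0.1], 1], [[55, -22, -5], [0, 0, -0.22], 1], [[95, -37, -8], [0, 0, -0.34], 0.8], [[135, -53, -10], [0, 0, -0.46], 0.6], [[175, -69, -12], [0, 0, -0.58], 0.5], [[215, -84, -14], [0, 0, -0.7], 0.4], [[250, -98, -15], [0, 0, -0.82], 0.4], [[275, -108, -15], [0, 0, -0.94], 0.4]]'; python3 -c "
from h import *
go(489.5,-363,220,1.688)"
```

```text
clock: 0.87
tool_pos: [480.8, -372.0, 221.0]
ee_rot: [0.0, 0.77, 0.638, 0.001]
force: [0.6, 0.4, -0.5]
grip_width: 0.61
gripper_force: 0.0
at [ 480.8 -372.   221. ] yaw [ 1.384e+00 -2.000e-03  1.000e-03] F [ 0.6  0.4 -0.5] t 0.87 grip 0.61 0.0
delta [10.5  6.9  1. ] [ 0.002 -0.002 -0.304]
```

```bash
python3 steer.py '[[[4, 3, 0], [0, 0, -0.11], 0.4], [[8, 6, 0], [0, 0, -0.22], 0.4], [[10.5, 7, 0], [0, 0, -0.304], 0.4], [[10.5, 7, 0], [0, 0, -0.304], 0.4], [[10.5, 7, 0], [0, 0, -0.304], 0.4]]'
python3 - <<'E'
from h import *
go(489.5,-363,220,1.688)
c=cam("wrist"); cv2.imwrite("pics/w1.png",c[0]); print(c[1:4],c[4].round(3).tolist()); print(proj(c,(489.5,-363,14)),proj(c,(489.5,-363,52)))
E
```

```text
clock: 1.28
tool_pos: [486.1, -367.3, 220.3]
ee_rot: [-0.0, 0.669, 0.743, 0.0]
force: [0.3, 0.8, 0.0]
grip_width: 0.399
gripper_force: 0.0
at [ 486.1 -367.3  220.3] yaw [1.675 0.    0.   ] F [0.3 0.8 0. ] t 1.28 grip 0.399 0.0
delta [4.  3.9 0.3] [-0.    -0.    -0.013]
(np.float64(328.05158271845687), 320.32479114546385, 200.98973521607562) [[0.995, 0.101, 0.027, 478.616], [0.104, -0.964, -0.246, -294.882], [0.001, 0.248, -0.969, 400.264], [0.0, 0.0, 0.0, 1.0]]
(np.float64(323.20306355097836), np.float64(176.7418916421653)) (np.float64(323.5284544452999), np.float64(182.93255613918348))
```

View pics/w1.png

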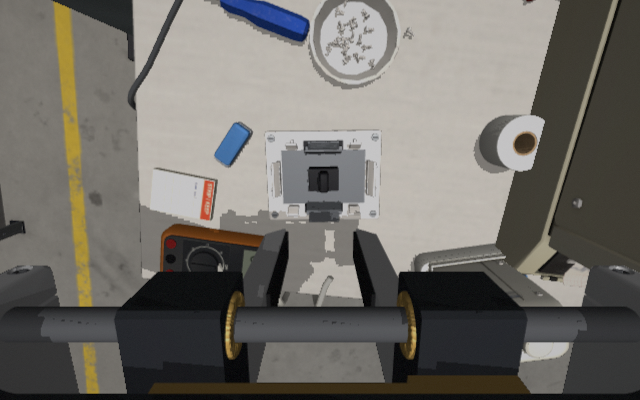

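The wrist view shows the dock's grey seat at x 282–364, y 150–203, with the tab near (322,180). It also shows the dish near (353,38).

Run:
```python
from h import *
c=cam("wrist"); im=c[0][120:230,250:400]
g=cv2.cvtColor(im,cv2.COLOR_BGR2GRAY); print(g[57,5:150:6].tolist())
m=cv2.inRange(g,85,150); n,l,st,ce=cv2.connectedComponentsWithStats(m); k=l[57,45]; 
if k==0:k=1+st[1:,4].argmax()
mm=(l==k).astype(np.uint8); mm=cv2.morphologyEx(mm,cv2.MORPH_OPEN,np.ones((5,5)))
h=cv2.convexHull(cv2.findNonZero(mm)); b=cv2.boxPoints(cv2.minAreaRect(h))
B=b+[250,120];W=np.array([onz(c,u,v,14)[:2] for u,v in B]);print(B.round(1).tolist(),W.round(1).tolist(),W.mean(0))
for i in range(4):
    e=W[i]-W[i-1];print(np.linalg.norm(e).round(1),np.arctan2(e[1],e[0]).round(3))
# tab: brightest part dark? dark mask for cap
d=cv2.inRange(g[35:80,48:100],0,50); n,l,st,ce=cv2.connectedComponentsWithStats(d);print(st.tolist(),(ce+[298,155]).round(1).tolist())
cv2.imwrite("pics/wz.png",cv2.resize(im,(750,550),interpolation=cv2.INTER_CUBIC))
# dish: inner floor
t=cam("top");gt=cv2.cvtColor(t[0],cv2.COLOR_BGR2GRAY)
ci=cv2.HoughCircles(cv2.GaussianBlur(gt,(3,3),0)[160:230,275:345],cv2.HOUGH_GRADIENT,1,40,param1=100,param2=15,minRadius=15,maxRadius=23);print(ci)
for q in ci[0][:2]: print(onz(t,q[0]+275,q[1]+160,18))
```

```text
[188, 188, 155, 192, 160, 126, 124, 126, 125, 33, 46, 44, 29, 46, 126, 125, 127, 124, 125, 144, 196, 183, 184, 185, 183]
[[281.6, 146.3], [363.9, 144.8], [364.9, 201.0], [282.6, 202.4]] [[437.3, -332.6], [532.5, -321.0], [542.9, -387.8], [443.5, -400.0]] [ 489.03536056 -360.3486741 ]
67.6 1.663
95.9 0.121
67.6 -1.416
100.1 -3.02
[[0, 0, 52, 45, 1650], [11, 11, 29, 26, 690]] [[323.7, 176.5], [323.0, 178.3]]
[[[32.5 34.5 15.8]]]
[ 504.44251149 -207.29438651   18.        ]
```

View pics/wz.png

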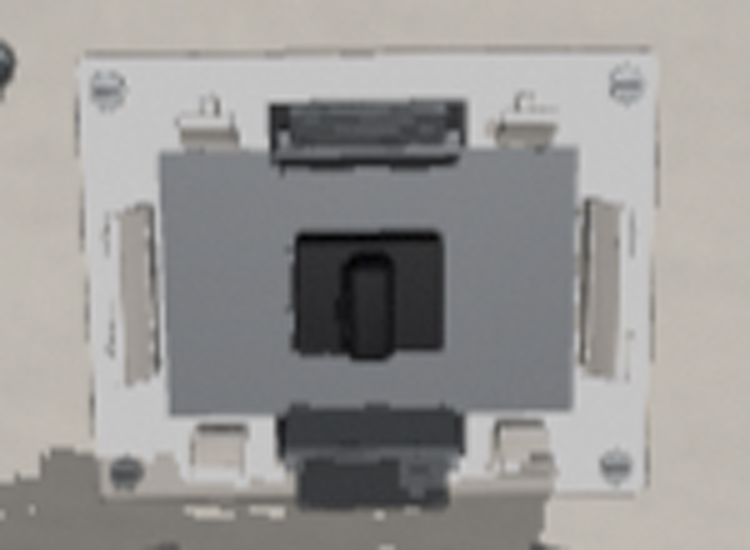

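The zoom shows the plate corners at crop (80,55), (655,50), (645,493) and (100,493). The seat corners are (160,152), (578,150), (572,412) and (170,413), and the tab top is around (376,305).

Run:
```python
from h import *
c=cam("wrist"); z=lambda u,v:(250+u/5-.4,120+v/5-.4)
for Q in([(80,55),(655,50),(645,493),(100,493)],[(160,152),(578,150),(572,412),(170,413)]):
    P=np.array([onz(c,*z(*q),14)[:2] for q in Q]); e=P[1]-P[0]+P[2]-P[3];print(P.round(1).tolist(),P.mean(0),np.arctan2(e[1],e[0]),[np.linalg.norm(P[i]-P[i-1]).round(1) for i in range(4)])
print("tab",onz(c,*z(374,305),52),"skirt",onz(c,*z(369,292),32))
go(489.5,-362.5,55,1.69)
```

```text
[[417.5, -316.9], [549.2, -302.0], [562.7, -407.9], [429.1, -421.9]] [ 489.62632551 -362.19686493] 0.10852149685324543 [np.float64(105.6), np.float64(132.5), np.float64(106.8), np.float64(134.3)]
[[437.5, -337.1], [534.7, -326.5], [542.0, -389.4], [444.7, -399.8]] [ 489.72238874 -363.20612102] 0.10795614031380665 [np.float64(63.1), np.float64(97.7), np.float64(63.3), np.float64(97.8)]
tab [ 489.94648185 -360.91488417   52.        ] skirt [ 489.15352387 -361.8135315    32.        ]
at [ 485.9 -367.7  220.5] yaw [ 1.676  0.    -0.   ] F [ 0.3 -0.5  0.4] t 1.48 grip 0.399 0.0
delta [  4.9   4.2 165.5] [-0.     0.    -0.014]
```

```bash
python3 steer.py '[[[2, 2, 15], [0, 0, -0.005], 0.4], [[4, 3, 40], [0, 0, -0.005], 0.4], [[4.5, 4, 70], [0, 0, -0.005], 0.4], [[4.5, 4, 100], [0, 0, -0.005], 0.4], [[4.5, 4, 130], [0, 0, -0.005], 0.4], [[4.5, 4, 150], [0, 0, -0.005], 0.4], [[4.5, 4, 160], [0, 0, -0.005], 0.4], [[4.5, 4, 160], [0, 0, -0.005], 0.4]]' 40; python3 -c "
from h import *
go(489.6,-362.5,35,1.68)"
```

```text
clock: 2.15
tool_pos: [488.3, -361.7, 58.3]
ee_rot: [-0.002, 0.667, 0.745, -0.0]
force: [0.7, -0.6, -0.5]
grip_width: 0.401
gripper_force: 0.0
at [ 488.3 -361.7   58.3] yaw [1.682 0.004 0.002] F [ 0.7 -0.6 -0.5] t 2.15 grip 0.401 0.0
delta [-1.   1.3 23.3] [-0.003 -0.003  0.002]
```

```bash
python3 steer.py '[[[0, 1, 10], [0, 0, 0], 0.4], [[0, 1, 19], [0, 0, 0], 0.4], [[0, 1, 23], [0, 0, 0], 0.4], [[0, 1, 23], [0, 0, 0], 0.4], [[0, 1, 23], [0, 0, 0], 0]]' 35;python3 steer.py '[[[0, 0, 0], [0, 0, 0], 0], [[0, 0, 0], [0, 0, 0], 0], [[0, 0, 0], [0, 0, 0], 0], [[0, 0, 0], [0, 0, 0], 0], [[0, 0, 0], [0, 0, 0], 0]]' ; python3 -c "
from h import *
go(489.6,-362.5,35,1.68)"
```

```text
clock: 2.57
tool_pos: [491.0, -362.4, 37.8]
ee_rot: [0.0, 0.666, 0.746, 0.0]
force: [0.1, 0.5, 0.3]
grip_width: 0.358
gripper_force: 0.0
clock: 2.98
tool_pos: [489.8, -362.6, 37.8]
ee_rot: [-0.0, 0.667, 0.745, -0.001]
force: [-2.8, -1.0, 3.7]
grip_width: 0.104
gripper_force: 35.0
at [ 489.8 -362.6   37.8] yaw [ 1.682  0.002 -0.   ] F [-2.8 -1.   3.7] t 2.98 grip 0.104 34.993464946746826
delta [ 0.1 -0.2  2.8] [-0.002  0.     0.002]
```

```bash
python3 steer.py '[[[0, 0, -2], [0, 0, 0], 0], [[0, 0, -4], [0, 0, 0], 0], [[0, 0, -7], [0, 0, 0], 0], [[0, 0, -10], [0, 0, 0], 0], [[0, 0, -14], [0, 0, 0], 0], [[0, 0, -18], [0, 0, 0], 0], [[0, 0, -24], [0, 0, 0], 0], [[0, 0, -30], [0, 0, 0], 0]]' 50; python3 -c "
from h import *
go(504,-209,100,1.68)"
```

```text
clock: 3.65
tool_pos: [492.2, -362.3, 68.9]
ee_rot: [0.001, 0.666, 0.746, 0.001]
force: [-0.2, 0.3, -0.3]
grip_width: 0.102
gripper_force: 50.0
at [ 492.2 -362.3   68.9] yaw [ 1.683e+00 -3.000e-03 -1.000e-03] F [-0.2  0.3 -0.3] t 3.65 grip 0.102 49.98866021633148
delta [151.   29.  -31.2] [0.002 0.001 0.003]
```

```bash
python3 steer.py '[[[0, 0, -20], [0, 0, 0], 0], [[15, 3, -40], [0, 0, 0], 0], [[40, 8, -45], [0, 0, 0], 0], [[70, 14, -45], [0, 0, 0], 0], [[100, 20, -45], [0, 0, 0], 0], [[130, 25, -45], [0, 0, 0], 0], [[145, 28, -45], [0, 0, 0], 0], [[151, 29, -45], [0, 0, 0], 0]]'
python3 - <<'E'
from h import *
go(504,-209,100,1.68)
c=cam("top"); cv2.imwrite("pics/t2.png",np.hstack([cv2.resize(x[0][v:v+75,u:u+100],(400,300),interpolation=cv2.INTER_CUBIC) for x,u,v in((c,260,150),(cam("scene"),280,160))]))
w=cam("wrist");cv2.imwrite("pics/w2.png",np.vstack([cv2.imread("pics/t2.png"),cv2.resize(w[0][100:340,:],(800,300))]))
E
```

```text
clock: 4.32
tool_pos: [504.3, -205.2, 113.7]
ee_rot: [0.001, 0.665, 0.747, 0.001]
force: [-0.9, -0.4, -0.2]
grip_width: 0.103
gripper_force: 50.0
at [ 504.3 -205.2  113.7] yaw [ 1.688e+00 -2.000e-03  1.000e-03] F [-0.9 -0.4 -0.2] t 4.32 grip 0.103 49.98864948749542
delta [-3.8 -0.8 13.7] [ 0.003 -0.001  0.008]
```

View pics/w2.png

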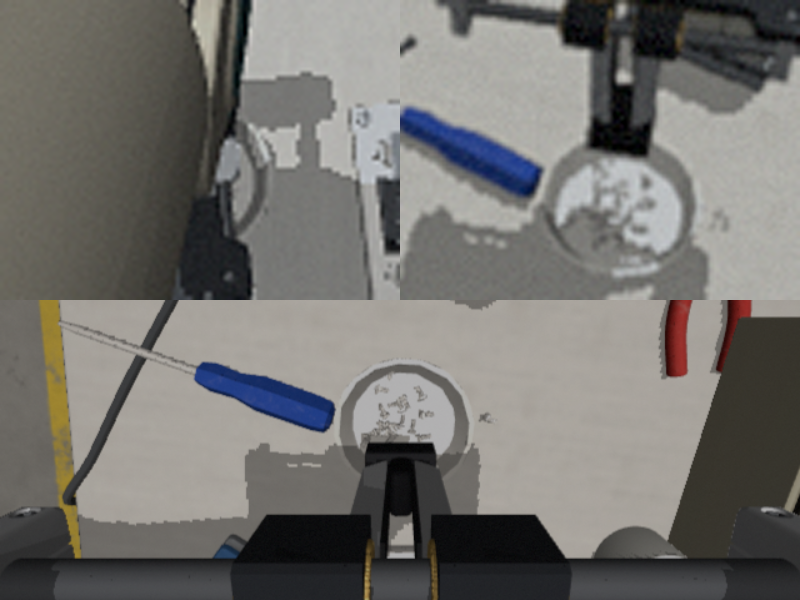

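The picture shows the cap held in the fingers. The dish rim spans x 335–473 with its top at y 358 in the wrist strip, and x 541–695, y 135–275 in the scene crop.

Run:
```python
from h import *
w=cam("wrist");s=cam("scene")
L,Rr,T=[onz(w,u/1.25-.4,100+(v-300)/1.25-.4,18) for u,v in((335,425),(473,425),(404,358))]
print(L.round(1),Rr.round(1),T.round(1),(L+Rr)/2)
print(onz(s,280+218/4,160+206/4,18))
go(504,-209,32,1.68)
```

```text
[ 458.1 -211.2   18. ] [ 553.  -200.6   18. ] [ 500.3 -160.4   18. ] [ 505.54926069 -205.92763985   18.        ]
[ 509.05200009 -213.04956166   18.        ]
at [ 502.8 -211.   112.7] yaw [ 1.68e+00 -1.00e-03 -1.00e-03] F [-0.2 -0.2 -0.7] t 4.57 grip 0.102 49.988502860069275
delta [ 2.   1.4 80.7] [0.    0.001 0.   ]
```

```bash
python3 steer.py '[[[1, 1, 10], [0, 0, 0], 0], [[2, 2, 25], [0, 0, 0], 0], [[2, 2, 42], [0, 0, 0], 0], [[2, 2, 58], [0, 0, 0], 0], [[2, 2, 70], [0, 0, 0], 0], [[2, 2, 76], [0, 0, 0], 0], [[2, 2, 79], [0, 0, 0], 0], [[2, 2, 79], [0, 0, 0], 0]]';python3 steer.py '[[[0, 0, 1], [0, 0, 0], 0], [[0, 0, 2], [0, 0, 0], 0], [[0, 0, 3], [0, 0, 0], 0], [[0, 0, 3], [0, 0, 0], 0]]' ; python3 -c "
from h import *
go(504,-209,28,1.68)"
```

```text
clock: 5.23
tool_pos: [504.0, -207.2, 32.7]
ee_rot: [-0.001, 0.667, 0.745, -0.0]
force: [0.8, 0.5, -0.7]
grip_width: 0.098
gripper_force: 50.0
clock: 5.57
tool_pos: [504.8, -206.9, 30.8]
ee_rot: [0.0, 0.666, 0.746, 0.0]
force: [0.0, 0.3, 0.6]
grip_width: 0.099
gripper_force: 50.0
at [ 504.8 -206.9   30.8] yaw [ 1.683e+00 -1.000e-03 -0.000e+00] F [0.  0.3 0.6] t 5.57 grip 0.099 49.98868525028229
delta [-2.  -1.   2.8] [0.001 0.    0.003]
```

```bash
python3 steer.py '[[[0, 0, 1], [0, 0, 0], 0], [[0, 0, 2], [0, 0, 0], 0], [[0, 0, 2], [0, 0, 0], 0]]';python3 steer.py '[[[0, 0, 0], [0, 0, 0], 0.4], [[0, 0, 0], [0, 0, 0], 0.4], [[0, 0, 0], [0, 0, 0], 0.4], [[0, 0, 0], [0, 0, 0], 0.4], [[0, 0, -10], [0, 0, 0], 0.4], [[0, 0, -25], [0, 0, 0], 0.4], [[0, 0, -50], [0, 0, 0], 0.4], [[0, 0, -80], [0, 0, 0], 0.4]]' ; python3 -c "
from h import *
go(526,-62.5,300,-0.2)"
```

```text
clock: 5.82
tool_pos: [504.5, -206.7, 28.4]
ee_rot: [0.0, 0.666, 0.746, 0.0]
force: [-0.4, 0.2, -0.5]
grip_width: 0.104
gripper_force: 50.0
clock: 6.48
tool_pos: [503.3, -206.3, 108.8]
ee_rot: [-0.001, 0.666, 0.746, -0.001]
force: [1.1, -0.6, 0.7]
grip_width: 0.401
gripper_force: 0.0
at [ 503.3 -206.3  108.8] yaw [1.683e+00 3.000e-03 1.000e-03] F [ 1.1 -0.6  0.7] t 6.48 grip 0.401 0.0
delta [ 140.6   38.2 -191.1] [-0.003  0.002  1.883]
```

```bash
python3 steer.py '[[[0, 0, -30], [0, 0, 0.12], 0.6], [[0, 0, -60], [0, 0, 0.24], 0.8], [[0, 0, -90], [0, 0, 0.36], 1], [[20, 5, -120], [0, 0, 0.48], 1], [[45, 12, -150], [0, 0, 0.6], 1], [[70, 20, -165], [0, 0, 0.72], 1], [[95, 26, -170], [0, 0, 0.84], 1], [[115, 31, -170], [0, 0, 0.96], 1]]' ; python3 -c "
from h import *
go(526,-62.5,280,-0.2)"
```

```text
clock: 7.15
tool_pos: [523.6, -86.7, 281.4]
ee_rot: [0.001, 0.936, 0.352, 0.002]
force: [0.5, 0.1, -1.2]
grip_width: 0.931
gripper_force: 0.0
at [523.6 -86.7 281.4] yaw [ 0.718 -0.005  0.001] F [ 0.5  0.1 -1.2] t 7.15 grip 0.931 0.0
delta [ 17.7 -16.6   1.5] [ 0.001 -0.005  0.918]
```

```bash
python3 steer.py '[[[3, -3, 0], [0, 0, 0.12], 1], [[6, -6, 0], [0, 0, 0.24], 1], [[9, -9, 0], [0, 0, 0.36], 1], [[12, -12, 0], [0, 0, 0.48], 1], [[15, -14, 0], [0, 0, 0.6], 1], [[18, -17, 0], [0, 0, 0.72], 1], [[18, -17, 0], [0, 0, 0.82], 1], [[18, -17, 0], [0, 0, 0.91], 1]]' ;python3 steer.py '[[[0, 0, 0], [0, 0, 0], 1], [[0, 0, 0], [0, 0, 0], 1]]'
python3 - <<'E'
from h import *
go(526,-62.5,280,-0.2)
w=cam("wrist");cv2.imwrite("pics/w3.png",w[0]); s=cam("scene"); cv2.imwrite("pics/s3.png",s[0])
E
```

```text
clock: 7.82
tool_pos: [524.5, -63.7, 279.2]
ee_rot: [-0.0, 0.995, -0.095, 0.0]
force: [0.9, -0.1, 0.6]
grip_width: 1.001
gripper_force: 0.0
clock: 7.98
tool_pos: [524.5, -64.1, 279.0]
ee_rot: [-0.0, 0.996, -0.092, 0.0]
force: [0.1, -0.0, -0.3]
grip_width: 0.998
gripper_force: 0.0
at [524.5 -64.1 279. ] yaw [-0.184 -0.     0.   ] F [ 0.1 -0.  -0.3] t 7.98 grip 0.998 0.0
delta [ 1.1 -1.8 -1. ] [-0.    -0.     0.016]
```

View pics/w3.png

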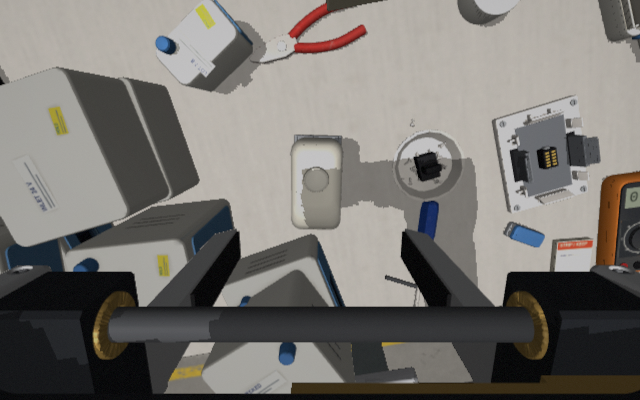

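The wrist view shows the cap in the dish at (429,166), the bare connector at (548,157), and the pump body at x 291–342, y 138–229. The rear edge of the pump's foot is at y ≈ 136.

Run:
```python
from h import *
w=cam("wrist"); g=cv2.GaussianBlur(cv2.cvtColor(w[0],cv2.COLOR_BGR2GRAY),(3,3),0).astype(int)
for r in(150,165,180,195,210): print(r,g[r,284:300].tolist(),g[r,334:350].tolist())
cv2.imwrite("pics/wz3.png",cv2.resize(w[0][125:240,270:365],(570,690)[:1]+(600,),interpolation=cv2.INTER_CUBIC))
s=cam("scene");t=cv2.imread("pics/s3.png")
```

```text
150 [182, 181, 181, 181, 180, 174, 155, 138, 141, 157, 168, 176, 184, 189, 191, 192] [179, 174, 167, 158, 147, 131, 114, 102, 103, 113, 118, 118, 118, 119, 119, 119]
165 [183, 183, 183, 183, 182, 180, 165, 148, 156, 174, 184, 190, 193, 194, 194, 194] [193, 190, 183, 172, 161, 146, 124, 105, 105, 116, 119, 119, 118, 118, 118, 119]
180 [181, 180, 180, 181, 182, 182, 170, 155, 159, 174, 184, 191, 194, 194, 194, 194] [137, 133, 128, 123, 118, 111, 102, 103, 113, 119, 119, 120, 120, 119, 119, 119]
195 [182, 182, 181, 180, 180, 180, 169, 154, 159, 174, 185, 191, 193, 194, 194, 194] [135, 131, 126, 121, 115, 106, 99, 104, 114, 118, 118, 118, 118, 119, 120, 119]
210 [181, 181, 182, 182, 181, 179, 167, 153, 159, 177, 189, 193, 194, 194, 194, 194] [132, 130, 127, 122, 114, 111, 133, 167, 181, 181, 181, 180, 180, 180, 180, 180]
```

View pics/wz3.png

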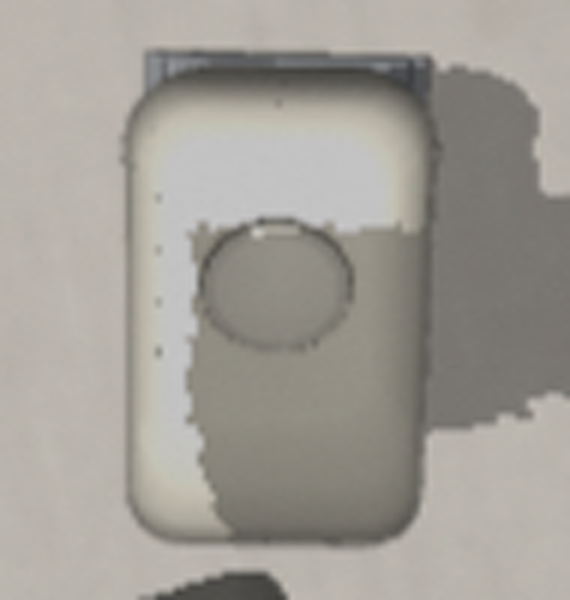

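Run:
```python
from h import *
w=cam("wrist"); 
for z in(6,18):
  a,b=onz(w,294.3,134.8,z),onz(w,341.6,135.4,z); e=b-a; print("rear",z,a.round(1),b.round(1),np.linalg.norm(e).round(1),"yaw",np.arctan2(e[0],-e[1]).round(3)*-1, (a+b)/2)
for z in(110,125):
  l=[onz(w,291,v,z) for v in(160,210)];r=[onz(w,u,v,z) for u,v in((341.5,160),(340,210))]
  for p in(l,r): e=p[0]-p[1];print(z,"edge yaw",np.arctan2(e[1],e[0]))
  print([np.linalg.norm(l[i]-r[i]).round(1) for i in(0,1)],(l[0]+r[0])/2,(l[1]+r[1])/2)
f,b=onz(w,316,229,115),onz(w,317,138.5,125);print("front/back",f,b,np.linalg.norm(f-b),(f+b)/2)
```

```text
rear 6 [579.4 -37.7   6. ] [ 566.8 -100.5    6. ] 64.1 yaw 0.199 [573.07526677 -69.06528528   6.        ]
rear 18 [579.8 -38.7  18. ] [567.5 -99.8  18. ] 62.4 yaw 0.199 [573.65231991 -69.25704511  18.        ]
110 edge yaw -0.2080893163685093
110 edge yaw -0.2002490980125693
[np.float64(53.7), np.float64(54.1)] [552.89322136 -64.09447718 110.        ] [498.82936493 -52.90031476 110.        ]
125 edge yaw -0.20808931636850905
125 edge yaw -0.20024909801256913
[np.float64(51.4), np.float64(51.8)] [554.69805721 -64.61955356 125.        ] [502.96032705 -53.90702596 125.        ]
front/back [478.69219515 -49.66601151 115.        ] [575.69311608 -69.40297131 125.        ] 99.49234264401476 [527.19265562 -59.53449141 120.        ]
```

```bash
python3 -c "
from h import *
go(526,-59.4,81,-0.203)"
python3 -c "
from h import *
t=cam('top')
print('cap/dish', )"
```

```text
at [524.6 -64.5 278.6] yaw [-0.186 -0.     0.   ] F [-0.2 -0.5  0.2] t 8.23 grip 0.998 0.0
delta [  0.4  -5.2 197.6] [-0.    -0.     0.017]
cap/dish
```

```bash
python3 steer.py '[[[0, -3, 10], [0, 0, 0.01], 1], [[0, -5, 30], [0, 0, 0.017], 1], [[0.4, -5, 60], [0, 0, 0.017], 1], [[0.4, -5, 90], [0, 0, 0.017], 1], [[0.4, -5, 120], [0, 0, 0.017], 1], [[0.4, -5, 145], [0, 0, 0.017], 1], [[0.4, -5, 160], [0, 0, 0.017], 1], [[0.4, -5, 165], [0, 0, 0.017], 1]]'; python3 -c "
from h import *
go(526,-59.4,81,-0.203)"
```

```text
clock: 8.95
tool_pos: [523.7, -59.1, 110.3]
ee_rot: [0.0, 0.995, -0.102, -0.003]
force: [-0.9, 0.3, 0.3]
grip_width: 1.003
gripper_force: 0.0
at [523.7 -59.1 110.3] yaw [-0.204  0.006  0.   ] F [-0.9  0.3  0.3] t 8.95 grip 1.003 0.0
delta [ 2.5 -0.2 29.3] [ 0.001  0.006 -0.001]
```

```bash
python3 steer.py '[[[0.5, 0, 12], [0, 0, 0], 1], [[1.5, 0, 22], [0, 0, 0], 1], [[1.5, 0, 28], [0, 0, 0], 1], [[1.5, 0, 28], [0, 0, 0], 1], [[1.5, 0, 28], [0, 0, 0], 0.4], [[1.5, 0, 28], [0, 0, 0], 0.4], [[1.5, 0, 28], [0, 0, 0], 0.4], [[1.5, 0, 28], [0, 0, 0], 0.4]]' 60;python3 steer.py '[[[0, 0, 0], [0, 0, 0], 0.4], [[0, 0, 0], [0, 0, 0], 0.4], [[0, 0, 0], [0, 0, 0], 0.4], [[0, 0, 0], [0, 0, 0], 0.4]]'; python3 -c "
from h import *
go(526,-59.4,81,-0.203)"
```

```text
clock: 9.62
tool_pos: [528.0, -59.9, 86.1]
ee_rot: [-0.0, 0.995, -0.102, 0.001]
force: [0.3, 0.0, -0.6]
grip_width: 0.755
gripper_force: 0.0
clock: 9.95
tool_pos: [527.6, -59.7, 85.7]
ee_rot: [-0.0, 0.995, -0.102, 0.0]
force: [0.0, 0.1, 2.2]
grip_width: 0.567
gripper_force: 60.0
at [527.6 -59.7  85.7] yaw [-0.204 -0.     0.   ] F [0.  0.1 2.2] t 9.95 grip 0.567 59.99970808625221
delta [-1.7  0.   4.7] [-0.    -0.    -0.001]
```

```bash
python3 steer.py '[[[0, 0, -3], [0, 0, 0], 0], [[0, 0, -10], [0, 0, 0], 0], [[0, 0, -25], [0, 0, 0], 0], [[0, 0, -45], [0, 0, 0], 0], [[0, 0, -65], [0, 0, 0], 0], [[0, 0, -80], [0, 0, 0], 0], [[0, 0, -88], [0, 0, 0], 0], [[0, 0, -90], [0, 0, 0], 0]]'; python3 -c "
from h import *
go(490,-362.8,180,0.11)"
```

```text
clock: 10.62
tool_pos: [528.1, -59.9, 176.9]
ee_rot: [-0.0, 0.995, -0.102, 0.001]
force: [0.1, 0.2, -4.8]
grip_width: 0.57
gripper_force: 60.0
at [528.1 -59.9 176.9] yaw [-0.204 -0.002 -0.   ] F [ 0.1  0.2 -4.8] t 10.62 grip 0.57 59.99620959162712
delta [ 24.2 304.3  -3.2] [ 0.    -0.002 -0.314]
```

```bash
python3 steer.py '[[[1, 8, -1], [0, 0, 0], 0], [[3, 25, -2], [0, 0, -0.03], 0], [[5, 46, -3], [0, 0, -0.06], 0], [[6, 68, -3], [0, 0, -0.1], 0], [[8, 90, -3], [0, 0, -0.13], 0], [[10, 112, -3], [0, 0, -0.16], 0], [[12, 134, -3], [0, 0, -0.19], 0], [[13, 154, -3], [0, 0, -0.22], 0]]'; python3 -c "
from h import *
go(491,-362.8,180,0.11)"
```

```text
clock: 11.28
tool_pos: [507.4, -215.3, 177.1]
ee_rot: [-0.0, 1.0, 0.008, -0.001]
force: [-0.1, 0.4, -4.2]
grip_width: 0.566
gripper_force: 60.0
at [ 507.4 -215.3  177.1] yaw [0.016 0.003 0.   ] F [-0.1  0.4 -4.2] t 11.28 grip 0.566 59.99704152345657
delta [-18.8 147.2  -2.9] [-0.     0.003 -0.094]
```

```bash
python3 steer.py '[[[-3, 22, -1], [0, 0, -0.02], 0], [[-6, 45, -2], [0, 0, -0.04], 0], [[-9, 68, -3], [0, 0, -0.05], 0], [[-12, 90, -3], [0, 0, -0.07], 0], [[-14, 110, -3], [0, 0, -0.085], 0], [[-16, 127, -3], [0, 0, -0.094], 0], [[-18, 137, -3], [0, 0, -0.094], 0], [[-18, 140, -3], [0, 0, -0.094], 0]]';python3 steer.py '[[[0, 0, 0], [0, 0, 0], 0], [[0, 0, 0], [0, 0, 0], 0], [[0, 0, 0], [0, 0, 0], 0]]'
python3 - <<'E'
from h import *
go(491,-362.8,180,0.11)
s=cam("scene"); w=cam("wrist")
cv2.imwrite("pics/s4.png",np.hstack([cv2.resize(s[0][130:310,230:400],(400,424)),cv2.resize(w[0][90:280,220:420],(400,424))]))
E
```

```text
clock: 11.95
tool_pos: [490.9, -356.1, 180.1]
ee_rot: [0.0, 0.999, 0.053, -0.001]
force: [-0.4, 0.5, -4.8]
grip_width: 0.571
gripper_force: 60.0
clock: 12.2
tool_pos: [493.6, -351.6, 181.2]
ee_rot: [-0.001, 0.998, 0.056, -0.0]
force: [0.2, 0.8, -4.5]
grip_width: 0.566
gripper_force: 60.0
at [ 493.6 -351.6  181.2] yaw [0.112 0.    0.002] F [ 0.2  0.8 -4.5] t 12.2 grip 0.566 59.99636471271515
delta [-3.8 10.8  1.2] [-0.002  0.     0.002]
```

View pics/s4.png

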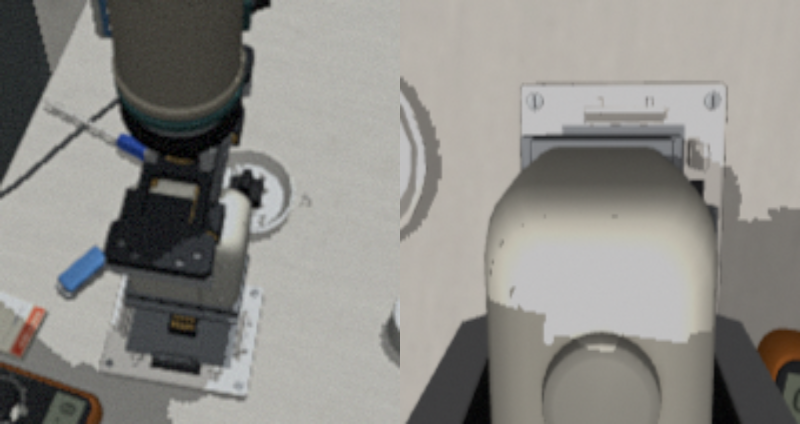

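The wrist crop on the right shows the far flange edge from (523,137) to (683,137) and the dock's far plate corners at (522,85) and (728,84).

Run:
```python
from h import *
w=cam("wrist"); s=manip.read_state(); p=s["tool_pos"]; fb=p[2]-85.7
z=lambda u,v:(220+(u-400)/2-.25,90+v/2.232-.25)
d=np.array([np.cos(.111),np.sin(.111)])
for h in(3,6):
  a,b=onz(w,*z(522,137),fb+h)[:2],onz(w,*z(684,137),fb+h)[:2];e=a-b
  print(h,a,b,np.linalg.norm(e),"yaw",np.arctan2(-e[0],e[1]),"foot c - tcp",(a+b)/2-49*d-p[:2],"foot c",(a+b)/2-49*d)
a,b=onz(w,*z(522,85),14)[:2],onz(w,*z(728,84),14)[:2];e=a-b
print(a,b,np.linalg.norm(e),np.arctan2(-e[0],e[1]),"dock c",(a+b)/2-68*d)
go(491,-362.8,180,.11)
```

```text
3 [ 535.63632576 -314.48575534] [ 542.80991318 -378.49950212] 64.41444040902357 yaw 0.11159763313078258 foot c - tcp [-3.12365246  0.42818824] foot c [ 490.52467416 -351.92046662]
6 [ 535.96864555 -314.81000862] [ 543.06028542 -378.09249377] 63.678601449540764 yaw 0.11159763313078191 foot c - tcp [-2.83230644  0.46956577] foot c [ 490.81602018 -351.87908909]
[ 550.10335193 -303.35663198] [ 562.4139577  -409.14371193] 106.50097322179342 0.11585045679217325 dock c [ 488.67713887 -363.78268168]
at [ 493.6 -352.3  181.5] yaw [ 0.111 -0.     0.001] F [-0.7  0.2 -4.2] t 12.35 grip 0.567 59.996305257081985
delta [-3.8 10.1  1.5] [-0.001 -0.     0.001]
```

```bash
python3 steer.py '[[[-1, 4, 0], [0, 0, 0], 0], [[-2, 9, 5], [0, 0, 0], 0], [[-2.5, 11, 15], [0, 0, 0], 0], [[-2.5, 11, 25], [0, 0, 0], 0], [[-2.5, 11, 33], [0, 0, 0], 0], [[-2.5, 11, 37], [0, 0, 0], 0], [[-2.5, 11, 37], [0, 0, 0], 0], [[-2.5, 11, 37], [0, 0, 0], 0]]'; python3 -c "
from h import *
go(492.3,-363.4,124,0.112)"
```

```text
clock: 13.02
tool_pos: [491.8, -364.4, 144.0]
ee_rot: [-0.0, 0.998, 0.055, -0.0]
force: [0.8, -0.1, -4.9]
grip_width: 0.568
gripper_force: 60.0
at [ 491.8 -364.4  144. ] yaw [0.11  0.001 0.001] F [ 0.8 -0.1 -4.9] t 13.02 grip 0.568 59.9963504076004
delta [ 0.6 -1.  20. ] [-0.001  0.001 -0.002]
```

```bash
python3 steer.py '[[[0, -0.5, 5], [0, 0, 0], 0], [[0.3, -0.5, 11], [0, 0, 0], 0], [[0.3, -0.5, 16], [0, 0, 0], 0], [[0.3, -0.5, 19], [0, 0, 0], 0], [[0.3, -0.5, 20], [0, 0, 0], 0], [[0.3, -0.5, 20], [0, 0, 0], 0]]'; python3 -c "
from h import *
go(492.3,-363.4,115,0.112)"; python3 steer.py '[[[0, 0, 1.5], [0, 0, 0], 0], [[0, 0, 3], [0, 0, 0], 0], [[0, 0, 4.5], [0, 0, 0], 0], [[0, 0, 6], [0, 0, 0], 0], [[0, 0, 6], [0, 0, 0], 0]]' ; python3 -c "
from h import *
go(492.3,-363.4,115,0.112)"
```

```text
clock: 13.52
tool_pos: [492.0, -364.0, 124.1]
ee_rot: [-0.0, 0.998, 0.055, -0.0]
force: [-0.3, 0.1, -2.7]
grip_width: 0.567
gripper_force: 60.0
at [ 492.  -364.   124.1] yaw [0.11  0.001 0.   ] F [-0.3  0.1 -2.7] t 13.52 grip 0.567 59.9962842464447
delta [ 0.4 -0.6  9.1] [-0.001  0.001 -0.002]
clock: 13.93
tool_pos: [492.4, -364.2, 118.5]
ee_rot: [0.0, 0.998, 0.055, 0.0]
force: [0.3, 0.7, -3.2]
grip_width: 0.566
gripper_force: 60.0
at [ 492.4 -364.2  118.5] yaw [ 0.11 -0.   -0.  ] F [ 0.3  0.7 -3.2] t 13.93 grip 0.566 59.99726414680481
delta [-0.  -0.8  3.5] [ 0.    -0.    -0.002]
```

```bash
python3 steer.py '[[[0, 0, 1.5], [0, 0, 0], 0], [[0, 0, 3], [0, 0, 0], 0], [[0, 0, 4.5], [0, 0, 0], 0], [[0, 0, 6], [0, 0, 0], 0], [[0, 0, 6], [0, 0, 0], 0]]' ; python3 -c "
from h import *
s=manip.read_state();print(s['force'],s['moment'])"; python3 steer.py '[[[0, 0, 1.5], [0, 0, 0], 0], [[0, 0, 3], [0, 0, 0], 0], [[0, 0, 4], [0, 0, 0], 0], [[0, 0, 5], [0, 0, 0], 0], [[0, 0, 5], [0, 0, 0], 0]]' ; python3 -c "
from h import *
go(492.3,-363.4,99.7,0.112);print(manip.read_state()['moment'])"
```

```text
clock: 14.35
tool_pos: [492.6, -364.3, 112.8]
ee_rot: [0.0, 0.998, 0.055, 0.0]
force: [1.3, 0.7, 2.9]
grip_width: 0.567
gripper_force: 60.0
[1.32253081 0.65158523 2.89602989] [0.43573364 0.03455247 0.0606229 ]
clock: 14.77
tool_pos: [493.1, -364.6, 109.3]
ee_rot: [0.001, 0.998, 0.055, 0.001]
force: [0.1, 1.9, 11.9]
grip_width: 0.567
gripper_force: 60.0
at [ 493.1 -364.6  109.3] yaw [ 0.11  -0.002 -0.001] F [ 0.1  1.9 11.9] t 14.77 grip 0.567 60.00448331236839
delta [-0.7 -1.3  9.6] [ 0.001 -0.002 -0.002]
[0.84826193 0.43555122 0.02227918]
```

```bash
python3 steer.py '[[[0, 0, 1.5], [0, 0, 0], 0], [[0, 0, 3], [0, 0, 0], 0], [[0, 0, 4], [0, 0, 0], 0], [[0, 0, 5], [0, 0, 0], 0], [[0, 0, 5], [0, 0, 0], 0]]' ; python3 -c "
from h import *
s=manip.read_state();print(s['force'],s['moment'])"; python3 steer.py '[[[0, 0, 1.5], [0, 0, 0], 0], [[0, 0, 2.5], [0, 0, 0], 0], [[0, 0, 3], [0, 0, 0], 0], [[0, 0, 3], [0, 0, 0], 0]]' ; python3 -c "
from h import *
go(492.3,-363.4,99.7,0.112);print(manip.read_state()['moment'])"
```

```text
clock: 15.18
tool_pos: [491.1, -363.9, 100.9]
ee_rot: [-0.001, 0.998, 0.055, -0.001]
force: [-0.7, -0.4, -5.3]
grip_width: 0.565
gripper_force: 60.0
[-0.65427212 -0.42167601 -5.34458753] [0.09537909 0.07697154 0.01228082]
clock: 15.52
tool_pos: [491.2, -364.5, 99.8]
ee_rot: [-0.0, 0.999, 0.055, -0.001]
force: [-3.3, 1.7, 4.1]
grip_width: 0.565
gripper_force: 60.0
at [ 491.2 -364.5   99.8] yaw [0.109 0.001 0.   ] F [-3.3  1.7  4.1] t 15.52 grip 0.565 60.001973658800125
delta [ 1.2 -1.   0.1] [-0.     0.001 -0.003]
[0.42644278 0.82202985 0.02284012]
```

```bash
python3 steer.py '[[[0, 0, 1], [0, 0, 0], 0], [[0, 0, 2], [0, 0, 0], 0], [[0, 0, 3], [0, 0, 0], 0], [[0, 0, 3], [0, 0, 0], 0], [[0, 0, 3], [0, 0, 0], 0]]'
python3 - <<'E'
from h import *
go(492.3,-363.4,99.7,0.112);print(manip.read_state()['moment'])
s=cam("scene"); w=cam("wrist")
cv2.imwrite("pics/s5.png",np.hstack([cv2.resize(s[0][170:320,230:380],(420,420)),cv2.resize(w[0][90:280,220:420],(380,420))]))
E
```

```text
clock: 15.93
tool_pos: [491.1, -364.5, 99.7]
ee_rot: [0.0, 0.999, 0.054, -0.0]
force: [-9.1, 3.9, 23.5]
grip_width: 0.569
gripper_force: 60.0
at [ 491.1 -364.5   99.7] yaw [ 0.109  0.001 -0.   ] F [-9.1  3.9 23.5] t 15.93 grip 0.569 60.01158133149147
delta [ 1.3 -1.  -0. ] [ 0.     0.001 -0.003]
[1.56571205 1.94914413 0.12679802]
```

View pics/s5.png

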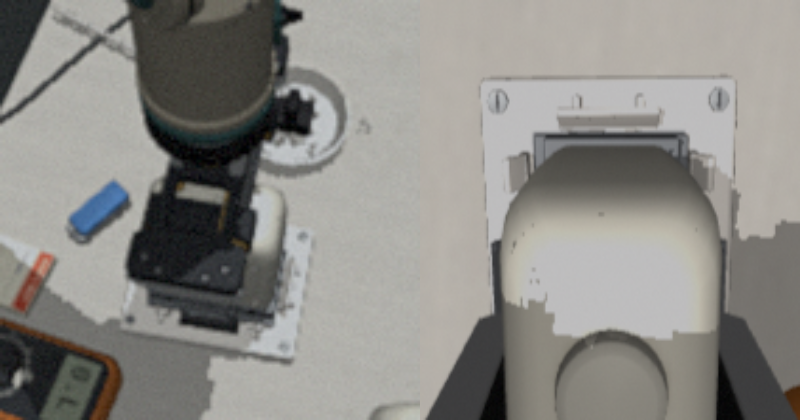

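The pictures show the foot square between the guides, the cap in the dish and the blue clip in place. I'll ease the side load and firm up the press.

```bash
python3 steer.py '[[[-0.6, -0.3, 0.3], [0, 0, 0], 0], [[-1.2, -0.5, 0.8], [0, 0, 0], 0], [[-1.2, -0.5, 0.8], [0, 0, 0], 0], [[-1.2, -0.5, 0.8], [0, 0, 0], 0], [[-1.2, -0.5, 0.8], [0, 0, 0], 0]]' ; python3 -c "
from h import *
go(492.3,-363.4,99.7,0.112);print(manip.read_state()['moment'])"
```

```text
clock: 16.45
tool_pos: [491.1, -364.5, 99.7]
ee_rot: [0.001, 0.999, 0.054, 0.001]
force: [-6.4, 2.5, 26.3]
grip_width: 0.566
gripper_force: 60.0
at [ 491.1 -364.5   99.7] yaw [ 0.109 -0.002 -0.001] F [-6.4  2.5 26.3] t 16.45 grip 0.566 60.013055205345154
delta [ 1.3 -1.  -0. ] [ 0.001 -0.002 -0.003]
[1.7448291  1.78033395 0.11503672]
```

The pump is fully home with a steady push of about 30 N, so I'm handing in.

```bash
python3 -c "
from workcell import manip
print(manip.close_job())"
```

```text
the job is handed in; nothing more can be done
None
```

The job is handed in: the dust cap is in the parts dish, and the pump is clicked fully home and square on the dock, still gripped and pressed down with about 26 N measured at the wrist.

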